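Slide the red swatch plate out over the end of the drying ledge

TASK

The red paint test plate lies in one of the two lanes of the drying ledge. With the fingertips, push it along its lane towards the open end until about a third of its length sticks out past the end of the ledge, so that its edge can be sprayed, and leave it resting flat there. Do not pick it up or tip it, and leave the blue plate, the bottles and the jar where they are.

Things in the scene. Friction and masses are not known exactly. Their poses are not given: they have to be found in the camera images.
- ledge_end (a point): Middle of the open end of the drying ledge, on its top edge, level with the board's top (50 mm above the table). Its y axis points along the lanes, outwards over the open end; x lies across the lanes, z up. The board reaches from y = -260 mm to y = 0 in this frame; nothing bars the open end, which has a black edge.
- stand: The fixed white drying ledge, 186 x 260 mm, on low supports; origin at table height under its middle, axes as ledge_end. Two lanes 84 mm wide, centres at x = -45 and +45 mm, lie between three black ribs along y (6 mm wide, 8 mm above the board, full length) at x = -90, 0, +90 mm. A plywood cheek 12 mm thick, 20 mm above the board, closes the -y end.
- red_plate_mid (a point): Centre (half-way up) of the red plate to be pushed: a loose rigid sheet 76 mm wide (its x), 130 mm long (its y, along the lane) and 6 mm thick, lying flat in either lane, at least 50 mm clear of the cheek. It weighs 70 to 140 g and slides with ordinary dry friction. Its y axis points roughly the same way as that of ledge_end.
- blue_plate_mid (a point): Centre of the blue plate, the same size, lying in the other lane; to be left alone.
- dropper: Orange dropper bottle with black cap, 27 mm across and 75 mm high, standing on the table beyond the open end; origin at the centre of its foot. To be left alone.
- medium: White bottle with black cap, 42 mm across and 85 mm high, standing on the table beside the ledge on the side away from the robot; origin at the centre of its foot. To be left alone.
- pot: Amber jar with black lid, 70 mm across and 60 mm high, standing on the table beside the ledge on the side away from the robot; origin at the centre of its foot. To be left alone.
There are look-alikes about, which are no part of the job. What is meant by the part that bears red_plate_mid is not pink, and is the larger of those in its own colour.

How it is judged:
By the outcome, as a careful person would: the job done as asked, in the order asked, and still so for the second after the job is handed in, with the robot touching nothing.
It also fails if it takes over 38 s, if anything falls off the work surface, if the arm or the gripper's body presses on something with over 40 N, if the wrist force passes 120 N, or if a joint passes its speed limit or range.

ROBOT

A 6-joint arm with a two-finger parallel gripper is mounted at the origin on the work surface. World frame = base frame: x ahead of the robot, y to its left, z up, the work surface at z = 0. Lengths are in mm, angles in rad, forces in N, time in s.
With the tool pointing down it reaches from about 275 to 725 mm from the base axis. Payload 5.6 kg.
Tool frame: the origin (TCP) lies on the centre line of the jaws, within the pads' length; the fingertips stand robot.nose_length ahead of it and the grasp point (between the pads) lies 3 mm ahead of it (robot.nose_length is the distance from the TCP to the fingertips, in mm); z points along the fingers, y is the line along which they close (so a half turn about z gives the same grasp; the last joint's range is limited). The gripper opens to 85 mm and grips with 20 to 120 N. Pads are 22 mm wide; open, the fingers measure 114 mm over their backs; the gripper's body (76 mm by 85 mm) begins 54 mm behind the grasp point. The pads swing forward as they close: fully open they stand 13 mm farther back than shut.
Start: joints at [1.603, 0.255, 0.108, 0, -1.424, -0.285], TCP at [137.536, 532.519, 253.283] pointing down, gripper open.
Joint ranges: [-2.95, 2.95], [-1.21, 1.97], [-1.09, 1.5], [-2.87, 1.71], [-2.94, -0.07], [-3.05, 3.05]. Speed limits (rad/s): [2.57, 2.57, 3.14, 3.14, 3.14, 3.14].

INTERFACE

Orientations are given as a unit quaternion [w, x, y, z].
In Python, from workcell import robot gives the robot as it stands.
- The arm moves only by the shell command python3 -m handwheel 'ROWS' [OPENING] [FORCE]. ROWS is JSON, a list of rows, each a list of 6 numbers: the shift along the tool's x, y, z in cm, then the turn, a rotation vector about the tool's x, y, z in rad. A call has 1 to 10 rows; each row is the pose to reach, as a shift and turn from the pose commanded when the call began, along the tool's axes at that moment; what a row does not reach only later rows make up. A row lasts 1/8 s, in which the tool goes at most 62.5 mm and 10.7 degrees, less where a joint would pass 70% of its speed; a pose out of reach is approached as far as the arm can. A call with a gripper value outside its range is refused whole. OPENING is the finger opening in cm, from 0 to 8.54, set as the call begins (- or left out, the last holds). The fingers move at their own pace and stop on an object; FORCE is the grip in N (left out, the last holds). Time passes only in rows, so rows that repeat a pose let the fingers close. It gives the time, the measured TCP pose, the force, the opening and the grip force at its end, in the units of the state.
- robot.get_state(): the state, without advancing time (a new reading comes with each control period).
- robot.capture(name): name is "side" or "top"; returns (picture, depth): 400x640x3 uint8, red, green, blue; 400x640 float32, mm along the optical axis (not along the pixel's ray), 0 where there is no reading.
- robot.camera_info(name): a dict with "intrinsics" (3x3 intrinsics, pixels), "D" ([k1, k2, p1, p2, k3] as OpenCV has them; the pictures are not rectified), "R" (3x3) and "t" (3): a world point X has camera coordinates R X + t. Camera axes: x right, y down, z forward; pixel columns grow to the right and rows downward; lengths in mm; the calibration is good to about 2 mm. A picture is of the moment at which its call begins. camera_info takes no time and is no camera call.
- robot.close_job(): hands the job in; it is judged then, once.
Trained networks look in the newest picture that a camera, given by its name, has taken for a name from the list of things; names that differ only in an ending like _2 or _b are one class to them, and where a whole thing is asked for, a point or a joint stands for the part that bears it (a point fixed in the world has none). Each returns a list of dicts, best first, with "confidence" (0 to 1); they miss things now and then, are a little off and sometimes report something else, mostly with a low value. They report only what shows in the picture. A call takes as long as a camera call. They do not tell look-alikes from the thing itself.
- robot.look_for(camera, target): "extent" ([left, top, width, height] as shares, 0 to 1, of the picture: columns of its width, rows of its height, round what is visible of it).
The state is a dict: "time_s": time; "joint_positions": joint angles; "qvel": joint speeds; "joint_efforts": joint torques, N m; "eef_pos": TCP position; "tool_rot": TCP orientation; "contact_force": force on the tool from outside, world axes, zero at the start; "torque": the same for the moment, N m; "gripper_width": opening from 0.0 (shut) to 1.0 (fully open); "gripper_force": force on a finger pad.
Only numpy, scipy, OpenCV 4.12 (cv2) and the standard library are available. Lean on these libraries where they do the work, as an engineer would, in place of code of your own. Each camera call takes 0.05 s, during which the arm holds its last target. There are 200 camera calls.

## Working session

There is one attempt and no reset: what is moved stays moved. The work goes in short steps, Python scripts to look and compute and a shell command to move; the robot and the scene stay as the last step left them, time stands still between calls to the robot, and variables do not carry over. Pictures are saved under pics/ and viewed, at most 10 in all, crops included, and the job is handed in when it is done.

```bash
mkdir -p pics; ls
cat > h.py <<'E'
import numpy as np,cv2
from workcell import robot
def snap(c):
    im,d=robot.capture(c); return im,d
def save(im,n): cv2.imwrite('pics/'+n,cv2.cvtColor(im,cv2.COLOR_RGB2BGR))
def world(c,uv,z=None,d=None):
    ci=robot.camera_info(c);R=np.array(ci['R']);t=np.array(ci['t'])
    p=cv2.undistortPoints(np.array(uv,float).reshape(-1,1,2),np.array(ci['intrinsics']),np.array(ci['D'])).reshape(-1,2)
    r=np.c_[p,np.ones(len(p))]@R; o=-R.T@t
    if d is None: return o+r*((z-o[2])/r[:,2])[:,None]
    return o+r*np.array(d)[:,None]
def pix(c,X):
    ci=robot.camera_info(c)
    return cv2.projectPoints(np.array(X,float).reshape(-1,1,3),cv2.Rodrigues(np.array(ci['R']))[0],np.array(ci['t'],float),np.array(ci['intrinsics']),np.array(ci['D'],float))[0].reshape(-1,2)
E
python3 - <<'E'
from h import *
ims=[]
for c in('top','side'):
    im,d=snap(c);save(im,c+'0.png');np.save(c+'_d.npy',d);np.save(c+'_i.npy',im)
    for n in('stand','red_plate_mid','blue_plate_mid','dropper','medium','pot'):
        for r in robot.look_for(c,n)[:4]: e=r['extent'];print(c,n,round(r['confidence'],2),np.round([e[0]*640,e[1]*400,e[2]*640,e[3]*400]))
    ci=robot.camera_info(c);print(-np.array(ci['R']).T@ci['t'],ci['R'][2])
print(robot.nose_length,robot.get_state())
E
```

```text
pics
top stand 0.84 [327. 137. 130.  99.]
top red_plate_mid 0.97 [315. 252.  59.  51.]
top red_plate_mid 0.93 [300. 104.  38.  33.]
top red_plate_mid 0.72 [353. 144.  57.  40.]
top blue_plate_mid 0.88 [347. 183.  60.  40.]
top dropper 0.41 [270. 149.  15.  15.]
top medium 0.68 [366. 106.  19.  20.]
top pot 0.61 [425. 116.  33.  34.]
[419.60847925  59.75041772 997.59819325] [ 0.1257885   0.00533743 -0.99204272]
side stand 0.81 [273. 138.  96.  74.]
side red_plate_mid 0.97 [282. 157.  41.  24.]
side red_plate_mid 0.86 [226. 202.  35.  23.]
side red_plate_mid 0.59 [378. 197.  50.  34.]
side red_plate_mid 0.3 [275. 137.  93.  75.]
side blue_plate_mid 0.81 [315. 161.  44.  28.]
side blue_plate_mid 0.27 [251. 156.  12.  32.]
side dropper 0.84 [273. 219.  10.  30.]
side dropper 0.63 [313. 162.  44.  26.]
side pot 0.73 [275. 134.  20.  25.]
side pot 0.53 [253. 155.  12.  34.]
[433.08170303 832.37043798 644.39142136] [ 0.11936207 -0.77867958 -0.61596331]
22.0 {'time_s': 0.7, 'joint_positions': array([ 1.60261023e+00,  2.55068403e-01,  1.08214073e-01, -2.64375274e-05,
       -1.42390250e+00, -2.84581418e-01]), 'qvel': array([-0.00075587, -0.0003007 , -0.00031824,  0.00301842,  0.00091041,
       -0.00045589]), 'joint_efforts': array([-1.05555821e-04, -3.86299002e+01,  2.38037878e+01,  5.36719322e+00,
       -4.97189503e-04, -3.59440264e-06]), 'eef_pos': array([137.52197317, 532.52122153, 253.30137315]), 'tool_rot': array([-1.74433281e-05,  9.92023954e-01, -1.26049494e-01, -1.60245415e-05]), 'contact_force': array([ 0.99630014,  0.04638724, -0.008165  ]), 'torque': array([-0.03367135,  0.033518  , -0.02571649]), 'gripper_force': 0.0, 'gripper_width': 1.0003143189581802}
```

Run:
```python
from h import *
im=np.load('top_i.npy')
save(cv2.resize(im[85:315,240:500],None,fx=2.6,fy=2.6,interpolation=cv2.INTER_CUBIC),'crop0.png')
```

```text
(no output)
```

View pics/top0.png

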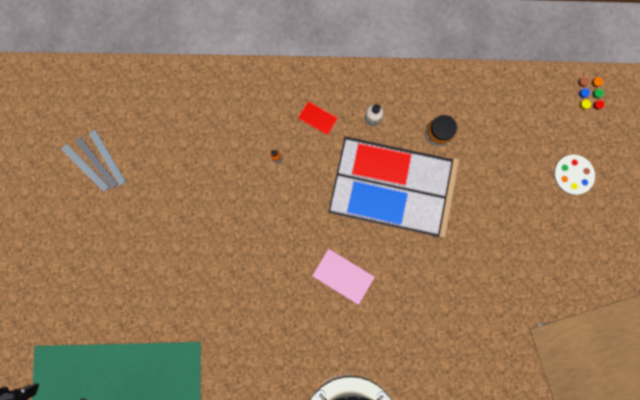

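View pics/crop0.png

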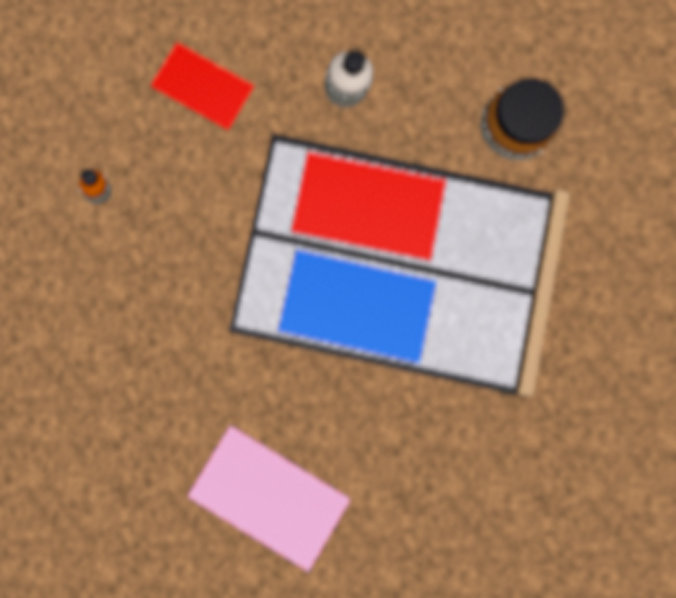

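The candidates are the red sheet in the far lane at (382,163), a smaller red card on the table at (318,118), and a pink sheet at (343,277). The target is the one in the far lane: it isn't pink and it's the larger of the two reds. The open end is on the left, at about px 330-345, and the cheek is on the right.

```bash
cat >> h.py <<'E'
def plate(im,z=56,hue='r'):
    h=cv2.cvtColor(im,cv2.COLOR_RGB2HSV)
    m=((h[...,0]<8)|(h[...,0]>172))&(h[...,1]>170)&(h[...,2]>110) if hue=='r' else (abs(h[...,0].astype(int)-108)<12)&(h[...,1]>130)
    m[:, :250]=0; m[:,470:]=0
    cs=sorted(cv2.findContours(m.astype(np.uint8),cv2.RETR_EXTERNAL,cv2.CHAIN_APPROX_NONE)[0],key=cv2.contourArea)[-2:]
    return [(cv2.contourArea(c),cv2.minAreaRect(world('top',c.reshape(-1,2),z)[:,:2].astype(np.float32))) for c in cs[::-1]]
E
python3 - <<'E'
from h import *
im=np.load('top_i.npy');d=np.load('top_d.npy')
cor=np.array([[274,137],[232,329],[518,391],[551,193]])/2.6+[240,85]
W=world('top',cor,58)[:,:2];print(W.round(1));print([np.linalg.norm(W[i]-W[(i+1)%4]).round(1) for i in range(4)])
y=(W[0]-W[3])+(W[1]-W[2]);y/=np.linalg.norm(y);x=np.array([y[1],-y[0]])
end=(W[0]+W[1])/2
print('yaw y',y,np.degrees(np.arctan2(y[1],y[0])),'end',end)
for hue in 'rb':
  for a,r in plate(im,56,hue):
    p=np.array(r[0])-end; print(hue,a,np.round(r[0],1),np.round(r[1],1),round(r[2],1),'in ledge',(p@x).round(1),(p@y).round(1))
for n,uv in dict(board=(430,170),red=(382,163),blue=(375,205),drop=(275,154),med=(376,108),pot=(443,127)).items():
    w=world('top',[uv],d=[d[uv[1],uv[0]]])[0];p=w[:2]-end;print(n,w.round(1),(p@x).round(1),(p@y).round(1))
E
```

```text
[[ 667.5   22.5]
 [ 491.2   57.5]
 [ 441.1 -196.9]
 [ 620.3 -229.5]]
[np.float64(179.7), np.float64(259.2), np.float64(182.2), np.float64(256.4)]
yaw y [0.18856703 0.98206032] 79.13083028942859 end [579.32132589  39.97026373]
r 1500.0 [607.1 -63.3] [124.9  72.1] 79.2 in ledge 46.8 -96.2
r 676.5 [716.1  90.2] [84.9 50.9] 60.3 in ledge 124.8 75.1
b 1626.5 [515.  -53.4] [126.7  73.6] 78.2 in ledge -45.5 -103.9
board [ 594.7 -179.1   51.5] 56.4 -212.2
red [608.8 -65.   54.4] 48.7 -97.6
blue [508.6 -48.7  56.8] -52.8 -100.4
drop [621.  185.8  75.4] 13.4 151.1
med [731.4 -46.3  88.7] 165.6 -56.1
pot [ 698.3 -209.9   57.7] 163.9 -222.9
```

```bash
python3 -m handwheel '[[60.8,55.1,0,0,0,-0.063],[60.8,55.1,0,0,0,-0.063],[60.8,55.1,0,0,0,-0.063],[60.8,55.1,0,0,0,-0.063],[60.8,55.1,0,0,0,-0.063],[60.8,55.1,0,0,0,-0.063],[60.8,55.1,0,0,0,-0.063],[60.8,55.1,0,0,0,-0.063],[60.8,55.1,0,0,0,-0.063],[60.8,55.1,0,0,0,-0.063]]' 0 20
```

```text
time_s: 1.95
eef_pos: [481.9, 8.4, 253.6]
tool_rot: [-0.0, 0.996, -0.095, 0.0]
contact_force: [2.1, 1.9, -0.0]
gripper_width: 0.003
gripper_force: 0.0
```

```bash
python3 -m handwheel '[[13.5,13.9,0,0,0,0],[13.5,13.9,0,0,0,0],[13.5,13.9,0,0,0,0],[13.5,13.9,4,0,0,0],[13.5,13.9,8,0,0,0],[13.5,13.9,8,0,0,0]]'
python3 - <<'E'
from h import *
im,d=snap('side');np.save('side_i.npy',im);np.save('side_d.npy',d)
save(cv2.resize(im[70:230,210:430],None,fx=3.4,fy=3.4,interpolation=cv2.INTER_CUBIC),'side1.png')
p=robot.get_state()['eef_pos'];print(p,pix('side',[p,p-[0,0,22],p-[0,0,35]]))
e=np.array([579.3,40]);y=np.array([.1886,.982]);x=np.array([.982,-.1886]);print((p[:2]-e)@x,(p[:2]-e)@y)
E
```

```text
time_s: 2.7
eef_pos: [585.3, -151.6, 170.0]
tool_rot: [-0.0, 0.995, -0.095, -0.004]
contact_force: [-0.2, -1.0, 0.7]
gripper_width: 0.0
gripper_force: 0.0
[ 586.84383424 -151.87742051  172.97429334] [[317.21589005 113.64478847]
 [317.08018994 120.96445235]
 [317.00152987 125.20803515]]
43.59612672828795 -187.00085979926914
```

View pics/side1.png

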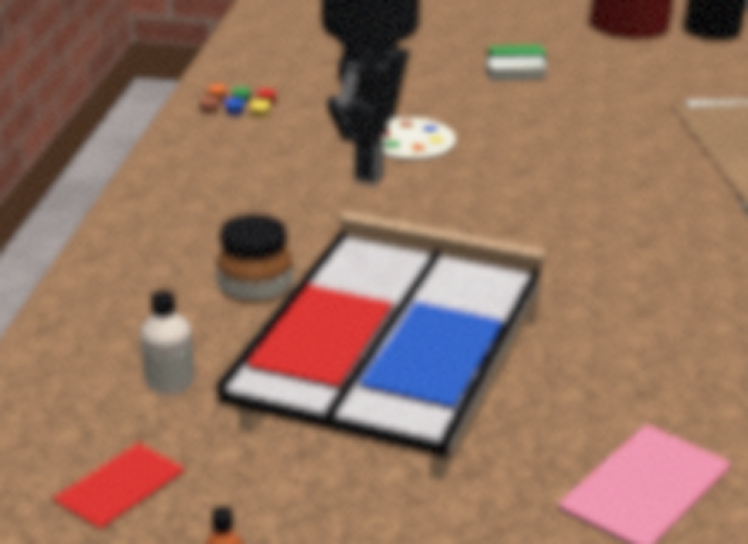

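The side view shows the red plate in the far lane with the jar and white bottle next to it. The closed fingertips are at crop (368,180), above the empty stretch of that lane, which fits a nose length of 22 mm. I'll descend now.

```bash
python3 -m handwheel '[[0,0,5,0,0,0],[0,0,9,0,0,0],[0,0,9,0,0,0],[0,0,9,0,0,0]]';python3 -m handwheel '[[0,0,0.4,0,0,0],[0,0,0.8,0,0,0],[0,0,0.8,0,0,0],[0,0,0.8,0,0,0]]'
```

```text
time_s: 3.25
eef_pos: [589.4, -151.9, 86.7]
tool_rot: [0.0, 0.996, -0.094, 0.003]
contact_force: [-0.2, 0.0, 1.5]
gripper_width: 0.001
gripper_force: 0.0
time_s: 3.75
eef_pos: [587.4, -151.7, 75.4]
tool_rot: [0.0, 0.996, -0.095, 0.0]
contact_force: [-0.2, 0.1, -0.2]
gripper_width: 0.0
gripper_force: 0.0
```

```bash
python3 -m handwheel '[[0,0,0.15,0,0,0],[0,0,0.15,0,0,0]]';python3 -m handwheel '[[0,-0.6,0,0,0,0],[0,-1.2,0,0,0,0],[0,-1.8,0,0,0,0],[0,-2.4,0,0,0,0],[0,-3,0,0,0,0],[0,-3.5,0,0,0,0],[0,-4,0,0,0,0],[0,-4,0,0,0,0]]'
python3 - <<'E'
from h import *
im,d=snap('top')
e=np.array([579.3,40]);y=np.array([.1886,.982]);x=np.array([.982,-.1886])
p=robot.get_state()['eef_pos'];print(p,(p[:2]-e)@x,(p[:2]-e)@y)
for h in 'rb':
  for a,r in plate(im,56,h): q=np.array(r[0])-e;print(h,a,r,q@x,q@y)
save(cv2.resize(im[85:260,290:490],None,fx=3,fy=3,interpolation=cv2.INTER_CUBIC),'top1.png')
E
```

```text
time_s: 4.0
eef_pos: [587.2, -151.6, 73.6]
tool_rot: [-0.0, 0.995, -0.095, -0.0]
contact_force: [0.6, -0.9, 0.5]
gripper_width: -0.004
gripper_force: 0.0
time_s: 5.0
eef_pos: [595.0, -111.9, 73.8]
tool_rot: [-0.0, 0.996, -0.095, 0.0]
contact_force: [0.5, -1.1, 0.6]
gripper_width: 0.004
gripper_force: 0.0
[ 594.90853785 -112.12209552   73.75435894] 44.01781138913802 -146.44012756555335
r 211.5 ((587.9481811523438, -79.04952239990234), (45.4647331237793, 39.92646408081055), 79.64048767089844) 30.94525381622319 -115.27558403137206
b 333.5 ((506.2484436035156, -102.41462707519531), (76.89649200439453, 37.40533447265625), 0.006671953946352005) -44.87722971496578 -153.62868732421873
```

View pics/top1.png

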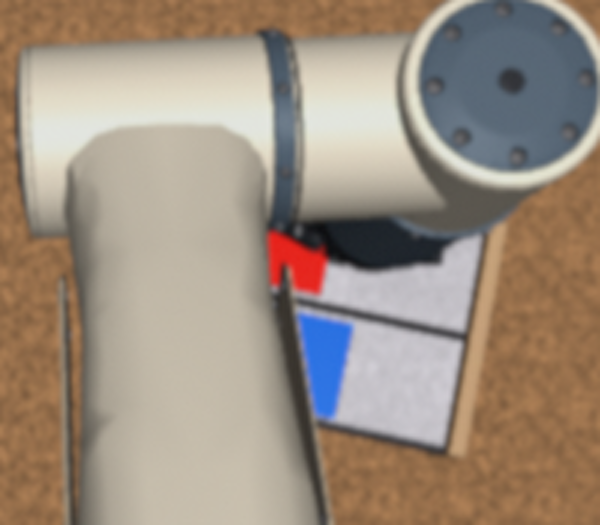

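The arm hides most of the plate from above. Its rear corner, at crop (322,294), has moved about 9 px toward the open end. I'll measure from the side camera instead.

```bash
cat >> h.py <<'E'
def front(name):
    im,d=snap('side')
    e=np.array([579.3,40]);y=np.array([.1886,.982]);x=np.array([.982,-.1886])
    h=cv2.cvtColor(im,cv2.COLOR_RGB2HSV)
    m=(((h[...,0]<8)|(h[...,0]>172))&(h[...,1]>150)&(h[...,2]>90)).astype(np.uint8)
    for c in cv2.findContours(m,cv2.RETR_EXTERNAL,cv2.CHAIN_APPROX_NONE)[0]:
        if cv2.contourArea(c)<150: continue
        w=world('side',c.reshape(-1,2),56)[:,:2]; q=np.c_[(w-e)@x,(w-e)@y]
        print(cv2.contourArea(c),cv2.boundingRect(c),'x',np.percentile(q[:,0],[2,98]).round(1),'y',np.percentile(q[:,1],[2,98]).round(1),[np.round(v,1) for v in cv2.minAreaRect(q.astype(np.float32))])
    save(cv2.resize(im[100:240,210:410],None,fx=4,fy=4,interpolation=cv2.INTER_CUBIC),name)
    # where the ledge end black edge corners project, for comparison
    print(pix('side',[[*(e+x*a),50] for a in(-93,0,93)]).round(1))
    p=robot.get_state()['eef_pos'];print(p,(p[:2]-e)@x,(p[:2]-e)@y)
E
python3 -c "
from h import *
front('side2.png')"
```

```text
439.0 (226, 200, 38, 25) x [ 70.3 135.6] y [ 93.6 181.5] [array([102.8, 138. ]), array([82.7, 50.1]), np.float64(71.9)]
712.5 (279, 157, 43, 30) x [ 5.7 84.7] y [-137.    -6.6] [array([ 45.1, -72.4]), array([ 79.7, 133.1]), np.float64(0.3)]
[[342.  199.1]
 [307.1 190.9]
 [273.9 183.2]]
[ 594.89847556 -112.26526291   73.76323118] 44.034931587327875 -146.58261568825833
```

View pics/side2.png

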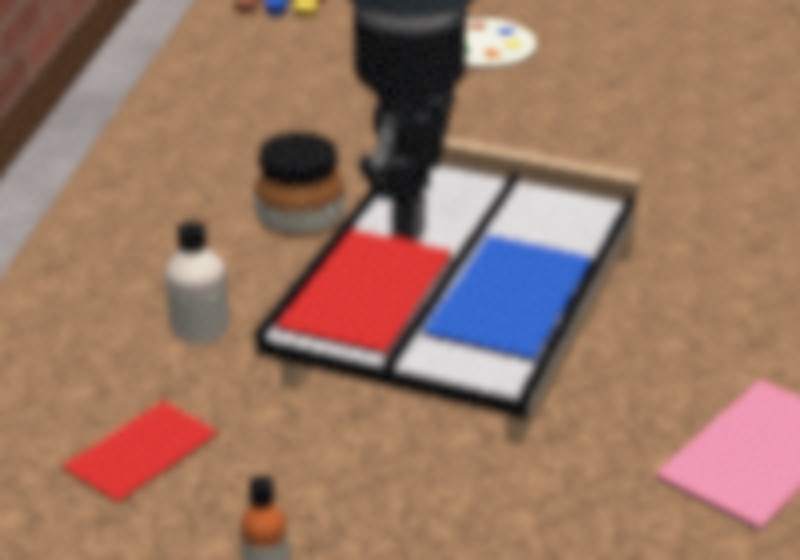

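The plate has slid straight. Its front edge is about 7 mm inside the ledge end and its centre is at y ≈ -72, so it needs about 50 mm more.

```bash
python3 -m handwheel '[[0,-0.6,0,0,0,0],[0,-1.2,0,0,0,0],[0,-1.8,0,0,0,0],[0,-2.4,0,0,0,0],[0,-3,0,0,0,0],[0,-3.6,0,0,0,0],[0,-4.1,0,0,0,0],[0,-4.5,0,0,0,0],[0,-4.5,0,0,0,0]]'; python3 -c "
from h import *
front('side3.png')"
```

```text
time_s: 6.22
eef_pos: [603.5, -67.9, 73.8]
tool_rot: [-0.0, 0.996, -0.095, 0.0]
contact_force: [0.3, 0.6, 0.0]
gripper_width: 0.001
gripper_force: 0.0
437.0 (226, 200, 38, 25) x [ 70.3 135.6] y [ 93.6 181.5] [array([102.6, 138.1]), array([82.7, 49.7]), np.float64(71.8)]
823.5 (272, 165, 44, 33) x [ 4.9 84.8] y [-92.2  42.4] [array([ 45.3, -25.5]), array([ 80.6, 137.2]), np.float64(1.4)]
[[342.  199.1]
 [307.1 190.9]
 [273.9 183.2]]
[603.41429243 -68.03370387  73.80985274] 44.05539171951274 -101.54114165128951
```

View pics/side3.png

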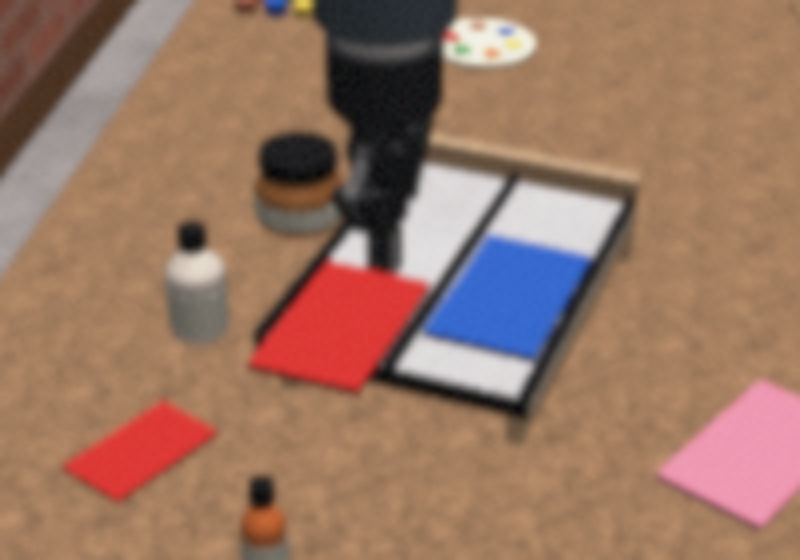

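The plate now sticks out about 38-39 mm and lies flat. I'll push 4.5 mm more, then back off, lift and move clear.

```bash
python3 -m handwheel '[[0,-0.25,0,0,0,0],[0,-0.45,0,0,0,0],[0,-0.45,0,0,0,0],[0,1,0,0,0,0],[0,2,0,0,0,0],[0,2,-5,0,0,0],[0,2,-10,0,0,0],[0,2,-13,0,0,0],[0,2,-13,0,0,0]]'; python3 -m handwheel '[[-5,5,0,0,0,0],[-10,10,0,0,0,0],[-14,14,0,0,0,0],[-18,18,0,0,0,0],[-20,20,0,0,0,0],[-20,20,0,0,0,0]]';python3 -c "
from h import *
front('side4.png')
im,d=snap('top');e=np.array([579.3,40]);y=np.array([.1886,.982]);x=np.array([.982,-.1886])
for h in 'rb':
  for a,r in plate(im,56,h): q=np.array(r[0])-e;print(h,a,r,q@x,q@y)
save(cv2.resize(im[85:315,240:500],None,fx=2.6,fy=2.6,interpolation=cv2.INTER_CUBIC),'top2.png')
"
```

```text
time_s: 7.4
eef_pos: [600.8, -88.7, 207.1]
tool_rot: [-0.0, 0.995, -0.095, 0.003]
contact_force: [-0.7, -0.1, -0.2]
gripper_width: -0.001
gripper_force: 0.0
time_s: 8.15
eef_pos: [363.0, -247.5, 203.3]
tool_rot: [-0.0, 0.995, -0.096, -0.0]
contact_force: [0.6, 0.1, -0.6]
gripper_width: -0.001
gripper_force: 0.0
438.0 (226, 200, 38, 25) x [ 70.3 135.6] y [ 93.6 181.5] [array([102.7, 137.9]), array([82.5, 50.1]), np.float64(71.7)]
818.0 (272, 166, 44, 33) x [ 4.9 84.7] y [-81.5  46.3] [array([ 44.5, -18.3]), array([ 80.7, 130.8]), np.float64(0.1)]
[[342.  199.1]
 [307.1 190.9]
 [273.9 183.2]]
[ 364.19504667 -247.04945121  203.2881296 ] -157.09553767550685 -322.45135529202224
r 1573.5 ((621.3892211914062, 6.531940460205078), (128.20050048828125, 77.90876770019531), 80.07060241699219) 47.6436912391663 -24.927607351379383
r 678.0 ((716.2015380859375, 89.95883178710938), (85.36173248291016, 50.85939407348633), 60.6927490234375) 125.01507472534183 74.87920289794923
b 1632.5 ((515.0407104492188, -53.32637023925781), (126.9447021484375, 73.61726379394531), 78.15055847167969) -45.501268911743125 -103.76579758422851
```

View pics/top2.png

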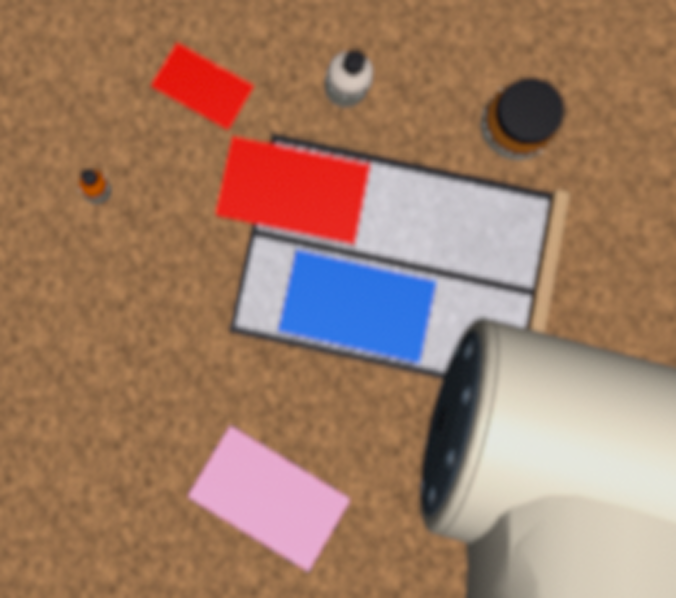

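View pics/side4.png

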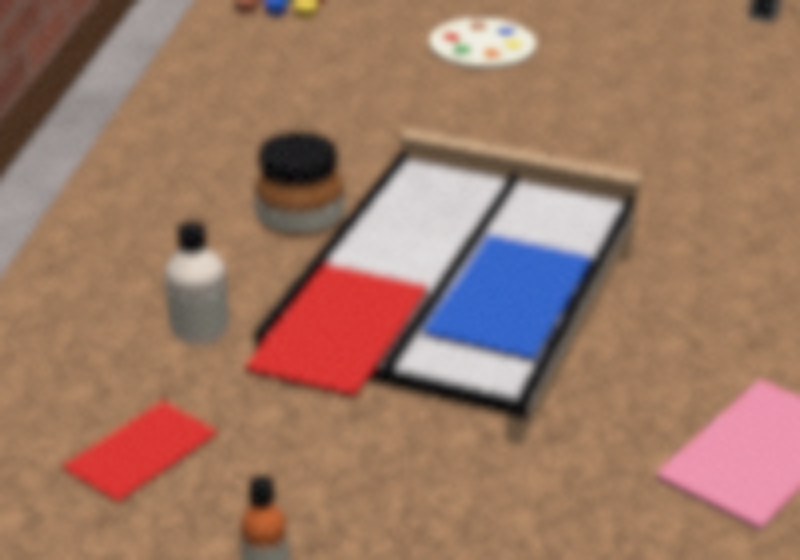

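The plate lies flat with about 40-46 mm of its 130 mm sticking out. Nothing else has moved, and the arm is clear.

```bash
python3 -c "
from h import *
print(robot.close_job())"
```

```text
the job is handed in; nothing more can be done
None
```

The red plate was pushed along its lane until about a third (40–46 mm of its 130 mm, as measured by the cameras) stuck out past the open end; it lies flat, nothing else moved, and the job is handed in.

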